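Lever the sealing machine up and park the pry bar under its keeper

TASK

Tilt the heavy sealing machine up for cleaning underneath: lay the pry bar over the ridge block with its raised toe under the machine's front lip, press the bar's handle end down to lift the machine gently to its end stop without straining against it, then swing the bar sideways under the arm of the T-shaped keeper post and let go, so that the keeper holds the bar down and the machine stays up. Lift the machine only with the bar, do not let it fall back, and leave the jar and bowl where they are.

Things in the scene. Friction and masses are not known exactly. Their poses are not given: they have to be found in the camera images.
- bar: Loose plain dark steel pry bar, 360 long x 20 wide x 12 mm thick, 0.5 kg, lying flat on the bench at the start. Origin: middle of its underside, also its balance point; +x runs along the bar to the toe end, z out of its upper face. At the toe end a round cross-ridge (the toe, 14 mm diameter) stands 7 mm above the upper face; its centre is 173 mm from the origin.
- bar_toe (a point): Top of the bar's toe, at (173, 0, 19) mm in the bar's frame.
- bar_handle (a point): Point to hold when pressing, inside the plain handle end of the bar: at (-145, 0, 6) mm in the bar's frame, 35 mm from the end and at mid-thickness.
- fulcrum: Aluminium ridge block fixed to the bench: base plate 50 x 140 x 8 mm, and on it a round-topped ridge 120 mm long and 16 mm thick over which the bar's underside rests. The ridge is set by screws: its top is 35 to 38 mm above the bench, different each time and not measured. Origin on the bench under its middle; y runs along the ridge, +x to the machine. About 50 mm in front of the lip.
- mount: The machine: white bench sealing machine, 250 mm wide, 315 deep, 160 high, about 6 kg (varies by a quarter), at the robot's left, hinged at its rear to a plate on the bench. Origin: on the bench below the middle of its front lip; fixed, does not tilt. x points inward under the machine, z up. Its weight presses on the toe with 20 to 35 N; the bar may press on it with 58 N at most.
- lip (a point): Middle of the lower front edge (lip) of the machine's 12 mm base plate. It is 46 mm above the bench when the machine is down, straight along y for 125 mm either way; x points inward under the machine (the frame tilts with it). Under the plate is free space down to the bench, 45 mm deep inward, up to a rubber foot rail 210 mm wide. The toe lifts on the plate's flat underside.
- machine (a joint): Tilt of the machine about its rear hinge, 305 mm behind the lip and 46 mm above the bench; 0 = down, grows as the lip rises (0.01 rad = 3 mm). Hard end stop at 0.0525 rad (lip 16 mm up): felt as a steep rise in the pressing force, which is otherwise a steady 5 to 12 N at bar_handle; pressing on soon passes the 58 N limit at the toe.
- keeper: Dark steel T post fixed to the bench, about 150 mm from the ridge on the handle side, 80 mm to one side of the bar's line (jar on the other). Origin under its middle. Post 20 x 20 mm on a 50 x 60 x 6 foot; cross-arm 100 mm long along y, 20 deep, underside 47 and top 59 mm above the bench. See keeper_top.
- keeper_top (a point): Middle of the arm's top, 59 mm above the bench. At both arm ends (50 mm out) a lip 6 mm wide hangs 3 mm below the arm, to 44 mm above the bench: the bar's upper face must pass below it, which is sure with the machine at its end stop; then the bar rises into the 34 mm wide pocket between lip and post.
- jar: Bystander: white plastic jar with steel lid, 48 mm diameter, 70 mm high, beside the bar's line. Origin under its middle.
- bowl: Bystander: small steel bowl, 100 mm across, 45 mm high. Origin under its middle.
Mind the look-alikes: they are no part of the job. What is shaped like the fulcrum but brown or green is not meant.

How it is judged:
On the way, in this order (a step that is already met when the one before it is completed fails the run):
1. the bar lies over the ridge with its toe under the machine's lip, at least 10 mm in, touching both (contact force between bar and fulcrum above 0.5 N and x of bar_toe in the frame of lip above 0.01 m and z of bar_toe in the frame of lip below 0.003 m and value of joint machine below 0.02 rad and contact force between bar and mount above 0.5 N), for 0.2 s.
2. the machine is levered up by the bar to its end stop (over 0.0505 rad, lip 15.4 mm up) (value of joint machine above 0.0505 rad and contact force between bar and fulcrum above 5 N), for 0.2 s.
At the end, for the whole second after the job is handed in: The released bar lies over the ridge with its toe at least 5 mm under the lip, its handle side held down by the keeper's arm (pressing it with over 2 N), and the machine stays up at over 0.016 rad (lip 5 mm up), all at rest (value of joint machine above 0.016 rad and contact force between bar and keeper above 2 N and contact force between bar and fulcrum above 5 N and x of bar_toe in the frame of lip above 0.005 m and linear speed of bar below 0.02 m/s and velocity of joint machine below 0.03 rad/s); the robot touches nothing.
It fails at once if the bar presses on the machine with over 58 N (contact force between bar and mount above 58 N).
It fails at once if the arm or fingers touch the machine with over 2 N (contact force between the arm and mount above 2 N).
It fails at once if the machine falls back faster than 0.4 rad/s (0.12 m/s at the lip) (velocity of joint machine below -0.4 rad/s).
It fails at once if the jar or bowl is moved by over 25 mm (distance of any of jar, bowl from where it was at the start of the episode above 0.025 m).
It also fails if it takes over 72 s, if anything falls off the work surface, if the arm or the gripper's body presses on something with over 40 N, if the wrist force passes 120 N, or if a joint passes its speed limit or range.

ROBOT

A 7-joint arm with a two-finger parallel gripper is mounted at the origin on the work surface. World frame = base frame: x ahead of the robot, y to its left, z up, the work surface at z = 0. Lengths are in m, angles in rad, forces in N, time in s.
With the tool pointing down it reaches from about 0.4 to 0.85 m from the base axis. Payload 4.5 kg.
Tool frame: the origin (TCP) lies where the fingers leave the gripper's body, on its centre line; the fingertips stand 64 mm ahead of it and the grasp point (between the pads) lies 45 mm ahead of it; z points along the fingers, y is the direction in which the jaws open and shut (so a half turn about z gives the same grasp; the last joint's range is limited). The gripper opens to 88 mm and grips with 3 to 60 N. Pads are 18 mm wide; open, the fingers measure 123 mm over their backs; the gripper's body (75 mm by 187 mm) begins 45 mm behind the grasp point.
Start: joints at [-1.262, 0.689, -0.195, 1.565, 0.157, 0.902, -0.215], TCP at [0.17, 0.602, 0.303] pointing down, gripper open.
Joint ranges: [-3.01, 3.01], [-0.46, 2.08], [-1.47, 1.51], [0.13, 2.56], [-1, 4.14], [0.04, 2.09], [-2.66, 2.66]. Speed limits (rad/s): [2.57, 2.57, 3.14, 3.14, 3.14, 3.14, 3.14].

INTERFACE

Orientations are given as a unit quaternion [x, y, z, w].
In Python, from plant import monitor, snapshot, workorder, finder gives the robot as it stands.
- The arm moves only by the tool carry_out, never from a script. Its argument "motion" is one flat list of numbers, 6 for each row, row after row: the shift along the tool's x, y, z in cm, then the turn, a rotation vector about the tool's x, y, z in rad. In form: [x, y, z, rx, ry, rz, x, y, z, rx, ry, rz, ...]. A call has 1 to 8 rows; each row shifts and turns the commanded pose from where the row before left it, along the tool's axes as they then stand; what a row does not reach is not made up. A row lasts 1/8 s, in which the tool goes at most 62.5 mm and 10.7 degrees, less where a joint would pass 70% of its speed; a pose out of reach is approached as far as the arm can. A call with a gripper value outside its range is refused whole. "hand" is the finger opening in cm, from 0 to 8.81, set as the call begins (left out, the last holds). The fingers move at their own pace and stop on an object; "grip_force" is the grip in N (left out, the last holds). Time passes only in rows, so rows that do not move let the fingers close. It gives the time, the measured TCP pose, the force and the opening at its end, in the units of the state.
- monitor.get_state(): the state, without advancing time (a new reading comes with each control period).
- snapshot(name): name is "scene" or "top" or "wrist"; returns a dict with "frame" (420x560x3 uint8, red, green, blue), "range_z" (420x560 float32, m along the optical axis (not along the pixel's ray), 0 where there is no reading), "fx", "fy", "cx", "cy" (pixels), "rvec" (rotation vector, rad) and "tvec" (3), from world to camera coordinates, as OpenCV has them; the wrist camera has in their place "hand_eye" (4x4, takes a point from camera to tool coordinates, whose origin is the TCP and whose axes are the flange's). Camera axes: x right, y down, z forward; pixel columns grow to the right and rows downward; lengths in m; the calibration is good to about 2 mm. A picture is of the moment at which its call begins: read the wrist's pose just before it.
- workorder.finish_job(): hands the job in, once; it reports no verdict.
Trained networks look in a picture, given as the dict that the camera call returned (one of the last four; its "shot" number tells which), for a name from the list of things; names that differ only in an ending like _2 or _b are one class to them, and where a whole thing is asked for, a point or a joint stands for the part that bears it (a point fixed in the world has none). Each returns a list of dicts, best first, with "p" (0 to 1); they miss things now and then, are a little off and sometimes report something else, mostly with a low value. They report only what shows in the picture. A call takes as long as a camera call. They do not tell look-alikes from the thing itself.
- finder.masks_of(picture, thing): "pixels" (420x560 bool, what is visible of it) and "extent" ([left, top, right, bottom] in pixels, round what is visible of it).
The state is a dict: "clock": time; "q": joint angles; "qd": joint speeds; "joint_torque": joint torques, N m; "tool_pos": TCP position; "eef_rot": TCP orientation; "contact_force": force on the tool from outside, world axes, zero at the start; "moment": the same for the moment, N m; "opening": opening from 0.0 (shut) to 1.0 (fully open).
Only numpy, scipy, OpenCV 4.12 (cv2) and the standard library are available. Lean on these libraries where they do the work, as an engineer would, in place of code of your own. Each camera call takes 0.05 s, during which the arm holds its last target. There are 200 camera calls.

## Working session

There is one attempt and no reset: what is moved stays moved. The work goes in short steps, Python scripts to look and compute and a tool call to move; the robot and the scene stay as the last step left them, time stands still between calls to the robot, and variables do not carry over. Pictures are saved under pics/ and viewed, about 8 in all and at most 12, crops included, and the job is handed in when it is done.

Besides the shell and the picture viewer there is one more tool, called after ">>>" as name(argument=value, ...), one argument or row to a line, values as JSON. carry_out: Moves the arm, as the interface text tells. Its arguments: {"type":"object","properties":{"motion":{"type":"array"},"hand":{"type":"number"},"grip_force":{"type":"number"}},"required":["motion"]}

```bash
mkdir -p pics
cat > h.py <<'E'
import numpy as np, cv2
from scipy.spatial.transform import Rotation as R
from plant import monitor, snapshot, workorder, finder
np.set_printoptions(precision=4,suppress=True)
def shot(name,fn=None):
    s=monitor.get_state(); d=snapshot(name); d=dict(d)
    if 'rvec' in d:
        Rm=cv2.Rodrigues(np.array(d['rvec'],float))[0]; t=np.array(d['tvec']).ravel()
        d['Rw']=Rm.T; d['tw']=-Rm.T@t
    else:
        H=np.array(d['hand_eye']); Rt=R.from_quat(s['eef_rot']).as_matrix()
        d['Rw']=Rt@H[:3,:3]; d['tw']=Rt@H[:3,3]+np.array(s['tool_pos'])
    if fn: cv2.imwrite('pics/'+fn,d['frame'][:,:,::-1])
    return d
def cloud(d):
    z=d['range_z']; v,u=np.mgrid[:z.shape[0],:z.shape[1]]
    P=np.stack([(u-d['cx'])/d['fx']*z,(v-d['cy'])/d['fy']*z,z],-1)@d['Rw'].T+d['tw']
    P[z==0]=np.nan
    return P
def proj(d,p):
    c=(np.asarray(p)-d['tw'])@d['Rw']; return c[...,:2]/c[...,2:]*[d['fx'],d['fy']]+[d['cx'],d['cy']]
E
python3 - <<'E'
from h import *
import pickle
print(monitor.get_state())
D={}
for n in ('scene','top'):
    d=shot(n,n+'0.png'); P=cloud(d); D[n]=(d,P)
    for t in ('bar','fulcrum','mount','keeper','jar','bowl'):
        for m in finder.masks_of(d,t)[:3]:
            q=P[m['pixels']]; q=q[~np.isnan(q[:,0])]
            if len(q): print(n,t,round(m['p'],2),m['extent'],np.percentile(q,[2,50,98],axis=0).round(3).tolist())
pickle.dump(D,open('d.pkl','wb'))
a=cv2.imread('pics/scene0.png');b=cv2.imread('pics/top0.png')
cv2.imwrite('pics/both.png',cv2.resize(np.vstack([a,b]),(450,600*450//450)) if 0 else np.hstack([cv2.resize(a,(400,300)),cv2.resize(b,(400,300))]))
E
```

```text
{'clock': 0.0, 'q': array([-1.2622,  0.69  , -0.1945,  1.5664,  0.1573,  0.9025, -0.2151]), 'qd': array([-0.001 , -0.0001,  0.0011, -0.0002,  0.0001,  0.0034, -0.0011]), 'joint_torque': array([ -0.    , -52.7562,  -1.267 , -15.3427,  -0.0527,   0.0067,
         0.0002]), 'tool_pos': array([0.1695, 0.601 , 0.3019]), 'eef_rot': array([ 0.1369,  0.9906, -0.0009, -0.0001]), 'contact_force': array([ 0.7892, -0.1726,  0.323 ]), 'moment': array([0.0267, 0.0307, 0.0086]), 'opening': 0.9968016606082013}
scene bar 0.65 [150.0, 220.1, 207.2, 306.2] [[0.289, -0.407, 0.001], [0.479, -0.368, 0.012], [0.628, -0.32, 0.019]]
scene fulcrum 0.95 [227.7, 159.7, 269.6, 188.7] [[0.286, 0.01, 0.003], [0.353, 0.036, 0.018], [0.409, 0.072, 0.041]]
scene fulcrum 0.95 [177.3, 192.5, 211.5, 219.8] [[0.256, -0.213, 0.003], [0.333, -0.193, 0.02], [0.384, -0.162, 0.042]]
scene fulcrum 0.66 [281.3, 189.0, 318.9, 218.0] [[0.495, 0.044, 0.001], [0.566, 0.061, 0.019], [0.626, 0.098, 0.041]]
scene mount 0.83 [283.3, 103.8, 400.7, 204.2] [[0.452, 0.126, 0.049], [0.595, 0.258, 0.133], [0.692, 0.419, 0.165]]
scene keeper 
[... 666 characters left out ...]
.08, 0.04]]
top fulcrum 0.93 [244.6, 193.0, 259.5, 232.5] [[0.49, 0.049, 0.001], [0.554, 0.071, 0.017], [0.62, 0.096, 0.042]]
top fulcrum 0.86 [211.3, 120.4, 232.1, 162.2] [[0.738, 0.157, -0.003], [0.804, 0.181, 0.016], [0.874, 0.212, 0.041]]
top mount 0.72 [283.7, 228.9, 301.3, 255.4] [[0.42, -0.099, -0.004], [0.463, -0.073, 0.012], [0.506, -0.048, 0.063]]
top mount 0.7 [128.3, 164.0, 239.3, 248.3] [[0.44, 0.129, 0.049], [0.558, 0.28, 0.136], [0.679, 0.428, 0.166]]
top jar 0.74 [290.2, 184.0, 303.0, 200.0] [[0.605, -0.098, 0.025], [0.623, -0.079, 0.068], [0.646, -0.059, 0.075]]
top bowl 0.81 [261.9, 127.9, 293.0, 157.9] [[0.749, -0.059, -0.002], [0.799, -0.014, 0.017], [0.837, 0.03, 0.048]]
```

View pics/top0.png

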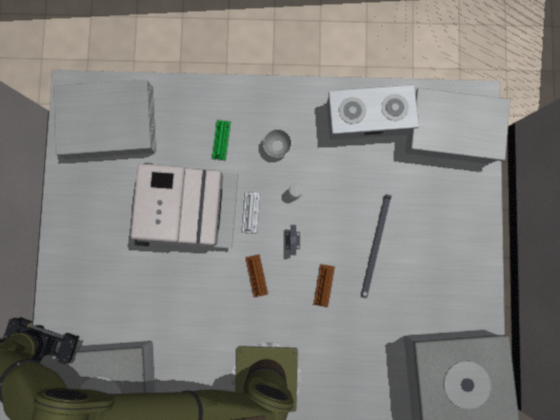

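View pics/scene0.png

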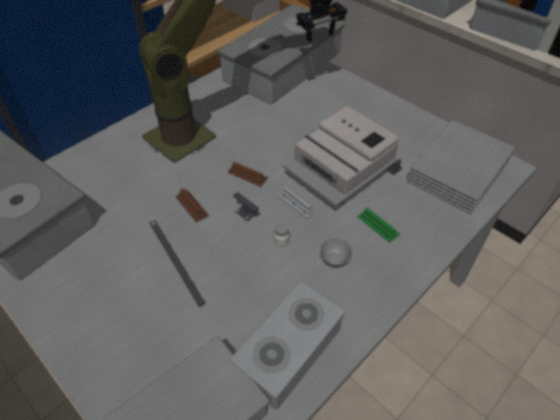

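The true fulcrum is the silver block, at about (251,212) in the top view. The machine is left of it at (178,205), the keeper is at (293,240) and the jar at (296,192). The bar runs from (387,197) to its toe at (365,295), near the robot. I'm squaring the tool to the world axes and moving over the work area to look with the wrist camera.

>>> carry_out(
  motion=[0, 0, 0, 0, 0, -0.137, 0, 0, 0, 0, 0, -0.137, -2.4, -4.1, -0.7, 0, 0, 0, -2.4, -4.1, -0.7, 0, 0, 0, -2.4, -4.1, -0.7, 0, 0, 0, -2.4, -4.1, -0.7, 0, 0, 0, -2.4, -4.1, -0.7, 0, 0, 0, -2.4, -4.1, -0.7, 0, 0, 0],
)

```text
clock: 1.7
tool_pos: [0.3142, 0.3541, 0.3451]
eef_rot: [0.0, 1.0, 0.0, 0.0]
contact_force: [0.8, 0.1, -0.5]
opening: 1.0
```

>>> carry_out(
  motion=[-2.4, -4.1, -0.7, 0, 0, 0, -2.4, -4.1, -0.7, 0, 0, 0, -2.4, -4.1, -0.7, 0, 0, 0, -2.4, -4.1, -0.7, 0, 0, 0, -2.4, -4.1, -0.7, 0, 0, 0, -2.4, -4.1, -0.7, 0, 0, 0, -2.4, -4.1, -0.7, 0, 0, 0, 0, 0, 0, 0, 0, 0],
)

```text
clock: 2.7
tool_pos: [0.4829, 0.0644, 0.394]
eef_rot: [0.004, 1.0, -0.001, 0.001]
contact_force: [-0.6, 0.9, 0.1]
opening: 1.0
```

Run:
```python
from h import *
import pickle
s=monitor.get_state(); print(s['clock'],s['tool_pos'],R.from_quat(s['eef_rot']).as_matrix(),s['q'])
d=shot('wrist','w1.png'); P=cloud(d); print(d['fx'],d['tw'],d['Rw'])
for t in ('fulcrum','mount','keeper','jar','bowl'):
    for m in finder.masks_of(d,t)[:3]:
        k=m['pixels']; q=P[k]; q=q[~np.isnan(q[:,0])]
        print(t,round(m['p'],2),m['extent'],np.percentile(q,[2,50,98],axis=0).round(4).tolist() if len(q) else '')
pickle.dump((d,P),open('w1.pkl','wb'))
```

```text
2.7 [0.4829 0.0644 0.394 ] [[-1.      0.0088  0.0019]
 [ 0.0088  1.     -0.0015]
 [-0.0019 -0.0015 -1.    ]] [-0.0206  0.399  -0.3041  1.837   0.1485  0.9262  1.1703]
329.22183639353693 [0.4028 0.0649 0.4754] [[ 0.0089  0.9515  0.3074]
 [ 1.     -0.0078 -0.0048]
 [-0.0022  0.3075 -0.9516]]
fulcrum 0.96 [63.6, 0.8, 107.8, 90.0] [[0.2832, -0.21, 0.0036], [0.3292, -0.1802, 0.0198], [0.3782, -0.1608, 0.0385]]
fulcrum 0.9 [272.9, 162.3, 306.4, 258.4] [[0.4872, 0.0451, 0.006], [0.5463, 0.0691, 0.0192], [0.617, 0.0936, 0.0383]]
fulcrum 0.57 [333.7, 309.7, 364.6, 390.3] [[0.7364, 0.1533, 0.0043], [0.834, 0.1725, 0.0193], [0.8707, 0.1994, 0.0385]]
mount 0.97 [319.3, 118.0, 560.0, 326.9] [[0.4381, 0.1245, 0.0558], [0.516, 0.2399, 0.1326], [0.6579, 0.3536, 0.1616]]
keeper 0.66 [157.3, 110.6, 204.7, 194.9] [[0.4145, -0.0866, 0.0039], [0.4592, -0.0716, 0.0575], [0.5071, -0.0533, 0.0603]]
jar 0.86 [172.6, 240.3, 206.9, 279.4] [[0.4731, -0.0957, -0.0002], [0.6104, -0.0655, 0.0334], [0.642, 0.0197, 0.3302]]
bowl 0.86 [207.8, 360.2, 264.9, 381.5] [[0.8049, -0.059, 0.0153], [0.8275, -0.0192, 0.0336], [0.8392, 0.0271, 0.0458]]
```

View pics/w1.png

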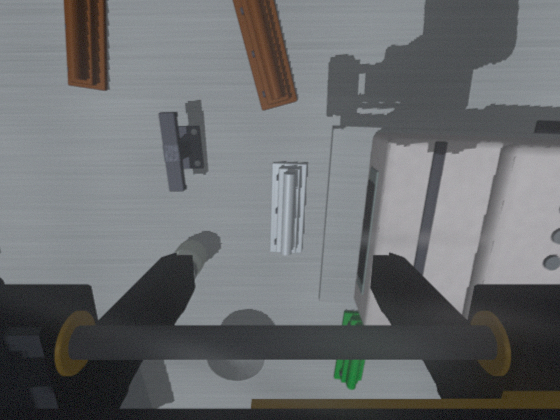

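The wrist view shows the silver fulcrum at (289,208), the keeper arm from (168,113) to (178,190), the jar at (190,255) and the plate's front lip from (332,128) to (321,300). Next I'm fitting these and the bar.

Run:
```python
from h import *
import pickle
d,P=pickle.load(open('w1.pkl','rb')); D=pickle.load(open('d.pkl','rb'))
def rect(q): 
    r=cv2.minAreaRect((q[:,:2]*1000).astype(np.float32)); print(' rect mm',np.round(r[0],1),np.round(r[1],1),round(r[2],1))
def line(q):
    v=cv2.fitLine((q[:,:2]).astype(np.float32),cv2.DIST_HUBER,0,.001,.001).ravel(); a=np.degrees(np.arctan2(v[1],v[0])); print(' line',v[2:],'ang',a%180); 
m=max(finder_m for finder_m in [0]) if 0 else None
X,Y,Z=P[...,0],P[...,1],P[...,2]
f=(abs(X-.55)<.08)&(abs(Y-.07)<.04)
for lo,hi in((.003,.015),(.030,.05)):
    q=P[f&(Z>lo)&(Z<hi)]; print('ful',len(q),np.median(q,0),np.percentile(q,[1,99],axis=0)); rect(q); line(q)
print('ridge top', np.percentile(P[f][:,2],[90,95,98,99]), 'bench',np.nanmedian(P[(abs(X-.55)<.1)&(abs(Y)<.03)][:,2]))
k=(abs(X-.46)<.08)&(abs(Y+.07)<.05)
q=P[k&(Z>.05)&(Z<.07)]; print('keep arm',len(q),np.median(q,0)); rect(q); line(q)
# lip: first column in each row with z>.05 
e=[]
for v in range(150,295,4):
    row=Z[v,305:350]; c=np.where(row>.045)[0]
    if len(c): u=305+c[0]; e.append((*P[v,u+1],u,v))
e=np.array(e); print('lip',e[::5]); line(e[:,:3])
q=P[(abs(X-.62)<.05)&(abs(Y+.08)<.05)&(Z>.055)&(Z<.09)]; print('jar',len(q),np.median(q,0))
for n in('top','scene'):
    d2,P2=D[n]; 
    q=P2[(P2[...,0]>.25)&(P2[...,0]<.68)&(P2[...,1]<-.29)&(P2[...,1]>-.43)&(P2[...,2]>.007)&(P2[...,2]<.03)]
    print(n,'bar',len(q)); rect(q); line(q)
    for a in np.arange(.28,.66,.04):
        g=q[abs(q[:,0]-a)<.02]; print('  ',round(a,2),len(g),np.median(g,0) if len(g) else '',g[:,2].max() if len(g) else '')
```

```text
ful 1208 [0.5424 0.072  0.0077] [[0.485  0.0431 0.0052]
 [0.6219 0.0958 0.0103]]
 rect mm [554.3  69.3] [ 50.  138.7] 87.4
 line [0.557  0.0743] ang 5.7452464
ful 906 [0.5506 0.0692 0.0364] [[0.4954 0.0602 0.0309]
 [0.6141 0.0791 0.0391]]
 rect mm [555.1  69.2] [ 15.9 120.3] 87.4
 line [0.5519 0.0692] ang 177.39421
ridge top [0.3545 0.3637 0.3722 0.3742] bench 0.4009509245455434
keep arm 1392 [ 0.4592 -0.076   0.0586]
 rect mm [462.1 -77.4] [99.8 20.7] 1.5
 line [ 0.4601 -0.0762] ang 1.3013799
lip [[  0.4599   0.1249   0.057  330.     150.    ]
 [  0.4861   0.1237   0.0538 328.     170.    ]
 [  0.5119   0.1228   0.0573 327.     190.    ]
 [  0.539    0.121    0.0584 325.     210.    ]
 [  0.5678   0.1206   0.0579 324.     230.    ]
 [  0.5975   0.1187   0.058  322.     250.    ]
 [  0.6296   0.117    0.0561 320.     270.    ]
 [  0.6609   0.1162   0.0579 319.     290.    ]]
 line [0.552  0.1208] ang 177.33427
jar 37 [ 0.6246 -0.0605  0.0612]
top bar 576
 rect mm [ 447.1 -359.4] [381.4 131.5] 0.6
 line [ 0.4529 -0.3595] ang 167.84425
   0.28 36 [ 0.2888 -0.3248  0.0104] 0.01895135225
[... 494 characters left out ...]
 0.0134] 0.0215292385954462
scene bar 708
 rect mm [ 468.2 -362.4] [132.5 420.7] 89.1
 line [ 0.4941 -0.3709] ang 166.66708
   0.28 36 [ 0.2899 -0.3245  0.0129] 0.01848449095962712
   0.32 63 [ 0.3198 -0.33    0.0127] 0.019980773295842358
   0.36 70 [ 0.3592 -0.3403  0.0123] 0.017158061067488184
   0.4 77 [ 0.3995 -0.3494  0.0121] 0.017079619448591377
   0.44 75 [ 0.4395 -0.3586  0.0121] 0.018481259220799906
   0.48 78 [ 0.4823 -0.368   0.0122] 0.020246530392089568
   0.52 88 [ 0.5194 -0.3771  0.0118] 0.019391490080965967
   0.56 91 [ 0.5618 -0.3859  0.012 ] 0.017903016763179513
   0.6 85 [ 0.5994 -0.3944  0.0119] 0.017018240404662377
   0.64 41 [ 0.6265 -0.4013  0.0159] 0.024065097519210044
```

>>> carry_out(
  motion=[0.3, -5.3, 0.8, 0, 0, 0, 0.3, -5.3, 0.8, 0, 0, 0, 0.3, -5.3, 0.8, 0, 0, 0, 0.3, -5.3, 0.8, 0, 0, 0, 0.3, -5.3, 0.8, 0, 0, 0, 0.3, -5.3, 0.8, 0, 0, 0, 0.3, -5.3, 0.8, 0, 0, 0, 0.3, -5.3, 0.8, 0, 0, 0],
)

```text
clock: 4.0
tool_pos: [0.4573, -0.3561, 0.3294]
eef_rot: [-0.001, 1.0, 0.0, 0.0]
contact_force: [1.5, -0.2, -0.7]
opening: 0.997
```

>>> carry_out(
  motion=[0, 0, 2, 0, 0, 0.115, 0, 0, 2, 0, 0, 0.115, 0, 0, 0, 0, 0, 0, 0, 0, 0, 0, 0, 0],
  hand=5,
)

```text
clock: 4.5
tool_pos: [0.4576, -0.3551, 0.2904]
eef_rot: [0.114, 0.994, -0.0, 0.0]
contact_force: [0.7, 0.6, -0.3]
opening: 0.579
```

```bash
cat > bar.py <<'E'
from h import *
import sys,pickle
def bar(d,P,m=None):
    Z=P[...,2]; k=m&(Z<.08) if m is not None else None
    q=P[k]; 
    r=cv2.minAreaRect((q[:,:2]*1000).astype(np.float32)); print('rect',np.round(r[0],1),np.round(r[1],1),round(r[2],1))
    c=np.median(q,0); v=np.linalg.svd((q-q.mean(0))[:,:2],full_matrices=False)[2][0]
    if v[0]<0: v=-v
    s=(q[:,:2]-c[:2])@v; n=(q[:,:2]-c[:2])@np.array([-v[1],v[0]])
    print('ang',np.degrees(np.arctan2(v[1],v[0])),'ends',np.percentile(s,[.3,99.7]))
    mid=c[:2]+v*np.percentile(s,[.3,99.7]).mean(); print('mid',mid)
    for a in np.linspace(s.min(),s.max(),13)[:-1]:
        g=(s>=a)&(s<a+(s.max()-s.min())/12); print(round(a,3),g.sum(),q[g].mean(0).round(4),'zmax',np.percentile(q[g][:,2],98).round(4),'n',np.percentile(n[g],[3,97]).round(4))
E
python3 - <<'E'
from bar import *
s=monitor.get_state(); print(s['clock'],s['tool_pos'],R.from_quat(s['eef_rot']).as_matrix(),s['q'])
d=shot('wrist','w2.png'); P=cloud(d); ms=finder.masks_of(d,'bar'); print([(m['p'],m['extent']) for m in ms])
pickle.dump((d,P),open('w2.pkl','wb'))
if ms: bar(d,P,ms[0]['pixels'])
E
```

```text
4.5 [ 0.4576 -0.3551  0.2904] [[-0.9742  0.2256  0.0009]
 [ 0.2256  0.9742 -0.0002]
 [-0.001  -0.     -1.    ]] [ 0.6852  0.6424 -0.1773  1.7226  0.1491  0.7888  1.7806]
[(0.57, [262.5, 0.9, 285.8, 317.0])]
rect [ 461.7 -365.6] [ 23.6 366.7] 77.0
ang -12.92716778609384 ends [-0.1384  0.21  ]
mid [ 0.4561 -0.3644]
-0.142 701 [ 0.299  -0.3284  0.011 ] zmax 0.0132 n [-0.01    0.0097]
-0.111 683 [ 0.3272 -0.3347  0.0115] zmax 0.0133 n [-0.0093  0.0096]
-0.081 641 [ 0.3571 -0.3417  0.0113] zmax 0.0133 n [-0.0098  0.0096]
-0.05 601 [ 0.387  -0.3482  0.0113] zmax 0.0133 n [-0.0094  0.0096]
-0.02 515 [ 0.4167 -0.3553  0.0117] zmax 0.0134 n [-0.009   0.0095]
0.011 510 [ 0.4467 -0.3622  0.0115] zmax 0.0133 n [-0.0095  0.0095]
0.042 503 [ 0.4764 -0.3687  0.0105] zmax 0.0132 n [-0.0106  0.0106]
0.072 432 [ 0.506  -0.3758  0.0114] zmax 0.0133 n [-0.0094  0.0094]
0.103 396 [ 0.5361 -0.3829  0.0119] zmax 0.0133 n [-0.0096  0.0093]
0.133 350 [ 0.5656 -0.3894  0.0116] zmax 0.0132 n [-0.009   0.0093]
0.164 366 [ 0.5959 -0.396   0.0113] zmax 0.0133 n [-0.0094  0.0106]
0.194 225 [ 0.6183 -0.4023  0.015 ] zmax 0.0197 n [-0.0104  0.0092]
```

View pics/w2.png

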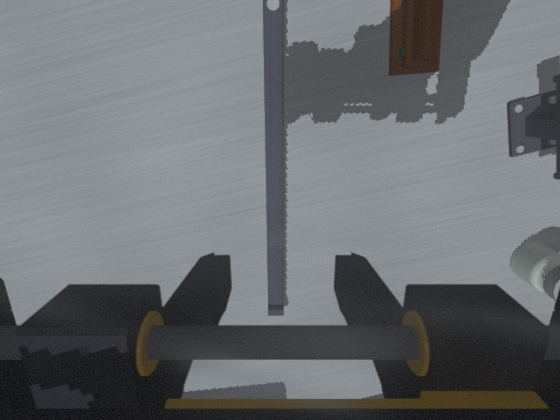

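The toe is the far end, at (277,310) in the wrist image; the near end, with the hole at (273,5), is the handle. The last joint's range means I need a half turn now, so that tool +x points to the toe.

>>> carry_out(
  motion=[0, 0, 0, 0, 0, 0.175, 0, 0, 0, 0, 0, 0.175, 0, 0, 0, 0, 0, 0.175, 0, 0, 0, 0, 0, 0.175, 0, 0, 0, 0, 0, 0.175, 0, 0, 0, 0, 0, 0.175, 0, 0, 0, 0, 0, 0.175, 0, 0, 0, 0, 0, 0.175],
)

```text
clock: 5.6
tool_pos: [0.4573, -0.3555, 0.2905]
eef_rot: [0.729, 0.684, 0.001, 0.001]
contact_force: [0.5, -0.5, 0.1]
opening: 0.568
```

>>> carry_out(
  motion=[0, 0, 0, 0, 0, 0.175, 0, 0, 0, 0, 0, 0.175, 0, 0, 0, 0, 0, 0.175, 0, 0, 0, 0, 0, 0.175, 0, 0, 0, 0, 0, 0.175, 0, 0, 0, 0, 0, 0.175, 0, 0, 0, 0, 0, 0.175, 0, 0, 0, 0, 0, 0.175],
)

```text
clock: 6.6
tool_pos: [0.4574, -0.3554, 0.2903]
eef_rot: [0.999, 0.053, 0.001, -0.0]
contact_force: [-0.1, 0.4, -0.7]
opening: 0.566
```

>>> carry_out(
  motion=[0, 0, 0, 0, 0, 0.175, 0, 0, 0, 0, 0, 0.167, -0.6, 0.9, 4, 0, 0, 0, 0, 0, 4, 0, 0, 0, 0, 0, 4, 0, 0, 0, 0, 0, 0, 0, 0, 0],
)

```text
clock: 7.35
tool_pos: [0.4486, -0.3615, 0.1679]
eef_rot: [0.993, -0.115, -0.001, -0.002]
contact_force: [0.4, -0.9, 0.9]
opening: 0.562
```

Run:
```python
from bar import *
s=monitor.get_state(); print(s['clock'],s['tool_pos'],R.from_quat(s['eef_rot']).as_matrix(),s['q'])
d=shot('wrist','w3.png'); P=cloud(d); Rt=R.from_quat(s['eef_rot']).as_matrix()
T=(P-s['tool_pos'])@Rt   # in tool frame
m=(P[...,2]>.006)&(P[...,2]<.024)&(abs(T[...,1])<.03)
for a in np.arange(-.2,.2,.03):
    g=T[m&(T[...,0]>a)&(T[...,0]<a+.03)]
    if len(g)>5: print(round(a,2),len(g),np.percentile(g[:,1],[3,97]),np.percentile(g[:,0],[1,99]),(s['tool_pos'][2]-g[:,2]).max())
```

```text
7.35 [ 0.4486 -0.3615  0.1679] [[ 0.9737 -0.2278 -0.0023]
 [-0.2278 -0.9737  0.0045]
 [-0.0033 -0.0039 -1.    ]] [ 0.2762  0.9098  0.5916  1.8436 -0.813   0.6544 -0.4332]
-0.2 86 [-0.007   0.0123] [-0.1751 -0.1702] 0.011949936830365576
-0.17 576 [-0.0068  0.0121] [-0.1695 -0.1403] 0.013014861505506903
-0.14 39 [-0.0067  0.0118] [-0.1399 -0.1378] 0.011960992223330108
-0.11 533 [-0.0072  0.0122] [-0.102  -0.0804] 0.01299270034549485
-0.08 768 [-0.0069  0.0118] [-0.0795 -0.0504] 0.013008970125739067
-0.05 863 [-0.0075  0.0114] [-0.0498 -0.0202] 0.013210629191300755
-0.02 957 [-0.0072  0.0118] [-0.0195  0.0098] 0.013557947074920806
0.01 1063 [-0.0076  0.0113] [0.0106 0.0394] 0.014012492020340356
0.04 1194 [-0.0075  0.0111] [0.0401 0.0694] 0.0138428007790172
0.07 1357 [-0.0077  0.0112] [0.07   0.0996] 0.014231483897294894
0.1 1538 [-0.0079  0.0109] [0.1003 0.1298] 0.014515954842706041
0.13 636 [-0.0079  0.0112] [0.1302 0.1411] 0.014419272150931028
```

>>> carry_out(
  motion=[0.5, 0.2, 4, 0, 0, 0, 0, 0, 4, 0, 0, 0, 0, 0, 2, 0, 0, 0, 0, 0, 0, 0, 0, 0],
)

```text
clock: 7.9
tool_pos: [0.454, -0.3665, 0.0705]
eef_rot: [0.993, -0.115, 0.001, 0.0]
contact_force: [1.0, 0.4, 0.6]
opening: 0.564
```

>>> carry_out(
  motion=[0, 0, 0, 0, 0, 0, 0, 0, 0, 0, 0, 0, 0, 0, 0, 0, 0, 0, 0, 0, 0, 0, 0, 0, 0, 0, -2, 0, 0, 0, 0, 0, -5, 0, 0, 0, 0, 0, -5, 0, 0, 0, 0, 0, 0, 0, 0, 0],
  hand=0,
  grip_force=50,
)

```text
clock: 8.9
tool_pos: [0.4541, -0.3683, 0.1938]
eef_rot: [0.993, -0.116, 0.003, 0.003]
contact_force: [0.7, -0.4, -5.3]
opening: 0.212
```

>>> carry_out(
  motion=[0, 0, 0, 0, 0, -0.176, 0, 0, 0, 0, 0, -0.176, 0, 0, 0, 0, 0, -0.176, 0, 0, 0, 0, 0, -0.176, 0, 0, 0, 0, 0, -0.176, 0, 0, 0, 0, 0, -0.176, 0, 0, 0, 0, 0, -0.176, 0, 0, 0, 0, 0, -0.176],
)

```text
clock: 9.9
tool_pos: [0.4523, -0.3654, 0.1882]
eef_rot: [0.83, 0.557, -0.001, -0.002]
contact_force: [-0.4, -0.6, -5.4]
opening: 0.211
```

>>> carry_out(
  motion=[0, 0, 0, 0, 0, -0.176, 0, 0, 0, 0, 0, -0.172, 4.5, 1.35, 0, 0, 0, 0, 4.5, 1.35, 0, 0, 0, 0, 4.5, 1.35, 0, 0, 0, 0, 4.5, 1.35, 0, 0, 0, 0, 4.5, 1.35, 0, 0, 0, 0, 4.5, 1.35, 0, 0, 0, 0],
)

```text
clock: 10.9
tool_pos: [0.546, -0.0987, 0.1884]
eef_rot: [0.723, 0.691, -0.001, -0.001]
contact_force: [-0.2, -0.1, -4.6]
opening: 0.215
```

>>> carry_out(
  motion=[0, 0, 0, 0, 0, 0, 0, 0, 0, 0, 0, 0],
)

```text
clock: 11.15
tool_pos: [0.5456, -0.1005, 0.1887]
eef_rot: [0.723, 0.691, -0.001, -0.001]
contact_force: [1.1, 0.1, -4.7]
opening: 0.22
```

```bash
cat > held.py <<'E'
from h import *
def held(fn,zr=(.03,.12)):
    s=monitor.get_state(); print(s['clock'],s['tool_pos'],'\n',R.from_quat(s['eef_rot']).as_matrix(),s['q'],s['contact_force'],s['opening'])
    d=shot('wrist',fn); P=cloud(d); Rt=R.from_quat(s['eef_rot']).as_matrix(); T=(P-s['tool_pos'])@Rt
    ms=finder.masks_of(d,'bar'); print([(round(m['p'],2),m['extent']) for m in ms[:2]])
    m=(abs(T[...,1])<.02)&(T[...,2]>zr[0])&(T[...,2]<zr[1])
    for a in np.arange(-.2,.2,.02):
        k=m&(T[...,0]>a)&(T[...,0]<a+.02); g=T[k]
        if len(g)>5: print(round(a,2),len(g),'y',np.percentile(g[:,1],[3,97]),'x',np.percentile(g[:,0],[1,99]),'z',np.percentile(g[:,2],[5,50]),'W',np.median(P[k],0))
    return s,d,P,T
E
python3 - <<'E'
from held import *
held('w4.png')
E
```

```text
11.15 [ 0.5456 -0.1005  0.1887] 
 [[ 0.0459  0.9989 -0.0025]
 [ 0.9989 -0.0459 -0.0005]
 [-0.0006 -0.0025 -1.    ]] [-0.0295  0.7785  0.2187  1.8893 -0.3157  0.5096  0.3596] [ 1.0867  0.052  -4.7237] 0.21996923390289344
[(0.97, [256.4, 0.0, 311.5, 398.9])]
-0.08 784 y [-0.0099  0.0088] x [-0.0751 -0.0602] z [0.0576 0.0583] W [ 0.5418 -0.1675  0.1304]
-0.06 650 y [-0.0098  0.0087] x [-0.0599 -0.0485] z [0.0575 0.0584] W [ 0.5425 -0.1548  0.1304]
-0.04 527 y [-0.0099  0.0088] x [-0.0281 -0.0201] z [0.0578 0.0587] W [ 0.544  -0.1243  0.13  ]
-0.02 1643 y [-0.0105  0.0094] x [-0.0198 -0.0002] z [0.0423 0.0586] W [ 0.5445 -0.109   0.1301]
-0.0 3725 y [-0.0188  0.0187] x [0.0003 0.0196] z [0.0327 0.0577] W [ 0.5458 -0.0916  0.131 ]
0.02 1843 y [-0.0101  0.0086] x [0.0202 0.0398] z [0.058 0.059] W [ 0.5461 -0.0701  0.1297]
0.04 2060 y [-0.0102  0.0085] x [0.0402 0.0598] z [0.0581 0.0592] W [ 0.547  -0.0501  0.1295]
0.06 2353 y [-0.0102  0.0085] x [0.0602 0.0798] z [0.0582 0.0592] W [ 0.5479 -0.0302  0.1294]
0.08 2686 y [-0.0102  0.0084] x [0.0802 0.0998] z [0.0583 0.0594] W [ 0.5488 -0.0103  0.1293]
0.1 2418 y [-0.0102  0.0084] x [0.1001 0.1157] z [0.0584 0.0596] W [0.5495 0.0075 0.1291]
```

View pics/w4.png

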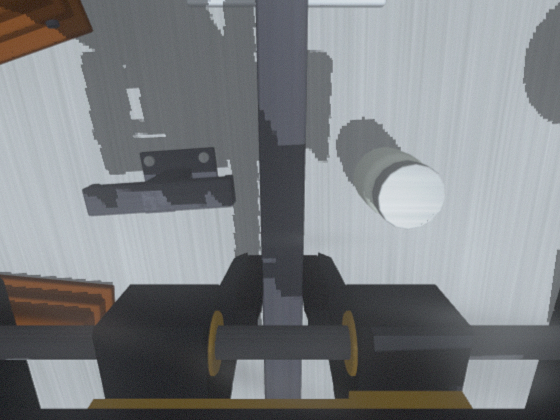

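>>> carry_out(
  motion=[0, 0, 0, 0, -0.1, 0, 0, 0, 0, 0, -0.1, 0, 0, 0, 0, 0, -0.1, 0, 2, 0, 0, 0, 0, 0, 2, 0, 0.7, 0, 0, 0, 2, 0, 1, 0, 0, 0, 0, 0, 0, 0, 0, 0, 0, 0, 0, 0, 0, 0],
)

```text
clock: 12.25
tool_pos: [0.549, -0.049, 0.1559]
eef_rot: [0.715, 0.682, -0.108, 0.103]
contact_force: [-0.6, -0.5, -4.8]
opening: 0.215
```

Run:
```python
from held import *
s,d,P,T=held('w5.png')
d2=shot('scene'); P2=cloud(d2); d3=shot('top','t5.png'); P3=cloud(d3)
import pickle; pickle.dump((d2,P2,d3,P3),open('s5.pkl','wb'))
print(proj(d2,np.array([.55,.07,.04])))
cv2.imwrite('pics/s5.png',cv2.resize(d2['frame'][130:270,180:370,::-1],None,fx=4,fy=4,interpolation=cv2.INTER_CUBIC))
```

```text
12.25 [ 0.549  -0.049   0.1559] 
 [[ 0.0452  0.9989 -0.0138]
 [ 0.9541 -0.0473 -0.2958]
 [-0.2961  0.0001 -0.9552]] [-0.422   0.9115  0.5094  1.924  -0.2392  0.4248  0.0892] [-0.6082 -0.4779 -4.8348] 0.2150534446452885
[(0.9, [252.6, 2.4, 311.6, 398.6])]
-0.08 776 y [-0.01    0.0088] x [-0.0748 -0.0603] z [0.0577 0.0585] W [ 0.5446 -0.1304  0.1199]
-0.06 664 y [-0.0099  0.0087] x [-0.0599 -0.0485] z [0.0577 0.0586] W [ 0.5451 -0.1181  0.116 ]
-0.04 525 y [-0.0099  0.0088] x [-0.0277 -0.0201] z [0.0579 0.0588] W [ 0.5463 -0.0891  0.1068]
-0.02 1648 y [-0.0106  0.0094] x [-0.0198 -0.0001] z [0.0424 0.0587] W [ 0.5472 -0.0743  0.1031]
-0.0 3721 y [-0.0188  0.0186] x [0.0004 0.0196] z [0.0328 0.0577] W [ 0.5486 -0.0548  0.0994]
0.02 1826 y [-0.0102  0.0085] x [0.0203 0.0398] z [0.0581 0.0591] W [ 0.5488 -0.0372  0.0905]
0.04 2053 y [-0.0102  0.0084] x [0.0403 0.0598] z [0.0581 0.0591] W [ 0.5496 -0.0184  0.0845]
0.06 2366 y [-0.0102  0.0084] x [0.0602 0.0799] z [0.0582 0.0593] W [0.5505 0.0006 0.0784]
0.08 2684 y [-0.0102  0.0083] x [0.0803 0.0998] z [0.0582 0.0594] W [0.5514 0.0198 0.0724]
0.1 2438 y [-0.0103  0.0083] x [0.1002 0.1158] z [0.0583 0.0595] W [0.5521 0.0367 0.0671]
[295.8906 194.2026]
```

View pics/s5.png

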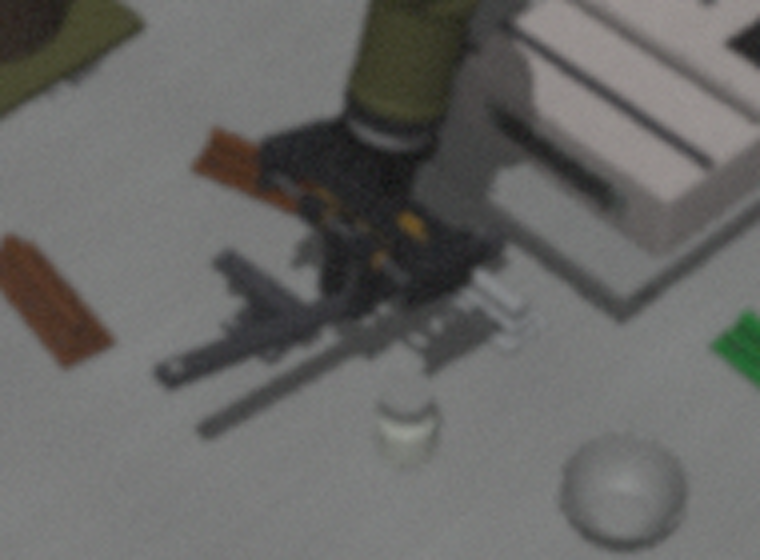

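>>> carry_out(
  motion=[0, 0, 0, 0, -0.05, 0, 0, 0, 0, 0, 0, 0, 1, 0, 0, 0, 0, 0, 1, 0, 0, 0, 0, 0, 0, 0, 0, 0, 0, 0, 0, 0, 0, 0, 0, 0],
)

```text
clock: 13.2
tool_pos: [0.5499, -0.0292, 0.1489]
eef_rot: [0.712, 0.68, -0.126, 0.12]
contact_force: [0.3, 1.4, -3.7]
opening: 0.217
```

Run:
```python
from held import *
s,d,P,T=held('w6.png')
```

```text
13.2 [ 0.5499 -0.0292  0.1489] 
 [[ 0.0431  0.9989 -0.0157]
 [ 0.9384 -0.0459 -0.3425]
 [-0.3429  0.     -0.9394]] [-0.5019  0.9486  0.5571  1.9166 -0.2397  0.4352  0.0372] [ 0.3384  1.4408 -3.7361] 0.2165300028754931
[(0.93, [255.4, 0.0, 310.1, 400.9])]
-0.08 815 y [-0.0097  0.0088] x [-0.0756 -0.0602] z [0.0583 0.0592] W [ 0.5456 -0.1128  0.1165]
-0.06 617 y [-0.0099  0.0087] x [-0.0599 -0.0489] z [0.0582 0.0591] W [ 0.5461 -0.1005  0.1121]
-0.04 523 y [-0.01    0.0087] x [-0.0281 -0.0202] z [0.058 0.059] W [ 0.5472 -0.0719  0.1017]
-0.02 1635 y [-0.0106  0.0093] x [-0.0198 -0.0002] z [0.0424 0.0588] W [ 0.548  -0.0572  0.0975]
-0.0 3721 y [-0.0188  0.0187] x [0.0003 0.0196] z [0.0327 0.0577] W [ 0.5494 -0.0376  0.0932]
0.02 1831 y [-0.0101  0.0085] x [0.0202 0.0398] z [0.0578 0.0588] W [ 0.5494 -0.0206  0.0834]
0.04 2080 y [-0.0102  0.0084] x [0.0402 0.0598] z [0.0576 0.0587] W [ 0.5503 -0.002   0.0766]
0.06 2383 y [-0.0102  0.0084] x [0.0602 0.0799] z [0.0575 0.0586] W [0.5511 0.0168 0.0697]
0.08 2715 y [-0.0103  0.0083] x [0.0803 0.0998] z [0.0574 0.0586] W [0.5519 0.0356 0.0629]
0.1 3184 y [-0.0184  0.0185] x [0.1002 0.1194] z [0.0575 0.0588] W [0.5532 0.0499 0.0562]
0.12 540 y [-0.0196  0.0195] x [0.1201 0.1255] z [0.0922 0.1049] W [0.5666 0.0511 0.0082]
```

>>> carry_out(
  motion=[0.7, 0, -0.1, 0, 0, 0, 0.7, 0, 0, 0, 0, 0, 0.7, 0, 0, 0, 0, 0, 0.8, 0, 0, 0, 0, 0, 0, 0, 0, 0, 0, 0, 0, 0, 0, 0, 0, 0],
)

```text
clock: 14.05
tool_pos: [0.5512, -0.0018, 0.1399]
eef_rot: [0.712, 0.68, -0.126, 0.12]
contact_force: [1.0, -1.0, -4.3]
opening: 0.212
```

Run:
```python
from held import *
s,d,P,T=held('w7.png')
Rt=R.from_quat(s['eef_rot']).as_matrix()
print('toe top est',s['tool_pos']+Rt@[.173,-.0009,.051])
d2=shot('scene'); p=proj(d2,s['tool_pos']+Rt@[.173,0,.051]); print(p)
c=d2['frame'][160:240,250:350,::-1]; 
cv2.imwrite('pics/c7.png',np.hstack([cv2.resize(c,None,fx=5,fy=5,interpolation=cv2.INTER_CUBIC)]))
```

```text
14.05 [ 0.5512 -0.0018  0.1399] 
 [[ 0.0434  0.9989 -0.0158]
 [ 0.9383 -0.0462 -0.3428]
 [-0.3432  0.     -0.9393]] [-0.5481  0.9687  0.5572  1.9038 -0.2578  0.4478  0.0028] [ 0.9943 -1.0085 -4.2993] 0.21185767733996835
[(0.85, [252.2, 0.5, 311.5, 398.2]), (0.38, [136.7, 0.6, 431.0, 86.0])]
-0.08 780 y [-0.0098  0.0088] x [-0.0747 -0.0602] z [0.0579 0.0587] W [ 0.5467 -0.085   0.108 ]
-0.06 649 y [-0.0099  0.0087] x [-0.0599 -0.0487] z [0.0578 0.0587] W [ 0.5473 -0.0728  0.1034]
-0.04 519 y [-0.0099  0.0087] x [-0.0278 -0.0201] z [0.0578 0.0589] W [ 0.5487 -0.0443  0.0929]
-0.02 1639 y [-0.0106  0.0093] x [-0.0197 -0.0002] z [0.0426 0.0588] W [ 0.5492 -0.0297  0.0885]
-0.0 3718 y [-0.0188  0.0187] x [0.0004 0.0195] z [0.0327 0.0576] W [ 0.5506 -0.0102  0.0843]
0.02 1822 y [-0.0101  0.0085] x [0.0202 0.0398] z [0.058 0.059] W [0.5507 0.0065 0.0742]
0.04 2074 y [-0.0102  0.0084] x [0.0402 0.0598] z [0.058 0.059] W [0.5516 0.0252 0.0672]
0.06 2399 y [-0.0103  0.0085] x [0.0602 0.0799] z [0.0581 0.0591] W [0.5524 0.0439 0.0603]
0.08 4055 y [-0.0187  0.0187] x [0.0803 0.0999] z [0.0582 0.0596] W [0.5539 0.061  0.0516]
0.1 4336 y [-0.0188  0.0188] x [0.1002 0.1196] z [0.0583 0.0601] W [0.5548 0.077  0.045 ]
0.12 239 y [-0.0193  0.0195] x [0.12   0.1227] z [0.0833 0.0844] W [0.5666 0.0829 0.0191]
toe top est [0.557  0.1431 0.0327]
[312.3265 185.4994]
```

>>> carry_out(
  motion=[-0.35, 0, 0.51, 0, 0.05, 0, -0.35, 0, 0.51, 0, 0.05, 0, -0.35, 0, 0.51, 0, 0.05, 0, 0, 0, 0, 0, 0, 0, 0, 0, 0, 0, 0, 0],
)

```text
clock: 14.82
tool_pos: [0.5506, -0.0159, 0.1284]
eef_rot: [0.719, 0.687, -0.072, 0.069]
contact_force: [-0.0, 0.1, -4.5]
opening: 0.217
```

Run:
```python
from held import *
s,d,P,T=held('w8.png')
Rt=R.from_quat(s['eef_rot']).as_matrix()
print('toe top est',s['tool_pos']+Rt@[.173,-.0009,.0515])
```

```text
14.825 [ 0.5506 -0.0159  0.1284] 
 [[ 0.0449  0.999  -0.0091]
 [ 0.9789 -0.0458 -0.1989]
 [-0.1991 -0.     -0.98  ]] [-0.3708  0.9214  0.3886  1.9237 -0.2947  0.3839  0.1076] [-0.0491  0.0846 -4.5248] 0.21736407367587335
[(0.79, [251.9, 2.4, 308.7, 399.9]), (0.49, [52.5, 240.4, 211.8, 325.5])]
-0.08 798 y [-0.0096  0.0088] x [-0.0752 -0.0601] z [0.0579 0.0587] W [ 0.5465 -0.0934  0.0843]
-0.06 637 y [-0.0099  0.0087] x [-0.0599 -0.0487] z [0.0578 0.0587] W [ 0.5471 -0.0808  0.0817]
-0.04 525 y [-0.0099  0.0088] x [-0.0281 -0.02  ] z [0.0578 0.0588] W [ 0.5483 -0.0509  0.0755]
-0.02 1653 y [-0.0106  0.0094] x [-0.0198 -0.0001] z [0.0423 0.0587] W [ 0.549  -0.0356  0.0731]
-0.0 3708 y [-0.0188  0.0187] x [0.0004 0.0195] z [0.0328 0.0576] W [ 0.5505 -0.0166  0.0709]
0.02 1837 y [-0.0102  0.0085] x [0.0202 0.0398] z [0.0579 0.0589] W [0.5506 0.0021 0.0646]
0.04 2206 y [-0.0108  0.0144] x [0.0402 0.0598] z [0.0579 0.059 ] W [0.5515 0.021  0.0605]
0.06 3100 y [-0.0184  0.0185] x [0.0602 0.0799] z [0.058  0.0593] W [0.5529 0.0385 0.056 ]
0.08 4262 y [-0.0188  0.0187] x [0.0803 0.0998] z [0.0581 0.0596] W [0.5539 0.0599 0.0514]
0.1 4147 y [-0.0187  0.0188] x [0.1002 0.1192] z [0.0582 0.0599] W [0.5548 0.0768 0.0477]
0.12 277 y [-0.0195  0.0195] x [0.1223 0.1259] z [0.0969 0.0981] W [0.5679 0.0861 0.0075]
toe top est [0.557  0.1433 0.0435]
```

>>> carry_out(
  motion=[-0.2, 0, 0.35, 0, 0.03, 0, 0, 0, 0, 0, 0, 0, 0, 0, 0, 0, 0, 0],
)

```text
clock: 15.3
tool_pos: [0.5505, -0.0182, 0.1253]
eef_rot: [0.72, 0.688, -0.062, 0.059]
contact_force: [-0.5, 0.1, -4.7]
opening: 0.216
```

Run:
```python
from held import *
s,d,P,T=held('w9.png')
```

```text
15.3 [ 0.5505 -0.0182  0.1253] 
 [[ 0.0445  0.999  -0.0077]
 [ 0.9845 -0.0452 -0.1694]
 [-0.1696 -0.0001 -0.9855]] [-0.3327  0.9162  0.3516  1.9261 -0.302   0.3724  0.1295] [-0.5365  0.0775 -4.6646] 0.21609604372886923
[(0.97, [253.8, 0.6, 310.5, 397.7])]
-0.08 793 y [-0.0097  0.0088] x [-0.0749 -0.0601] z [0.0577 0.0585] W [ 0.5464 -0.0943  0.0791]
-0.06 647 y [-0.0099  0.0087] x [-0.0599 -0.0486] z [0.0577 0.0586] W [ 0.5471 -0.0814  0.0768]
-0.04 522 y [-0.0099  0.0087] x [-0.0278 -0.0201] z [0.0578 0.0587] W [ 0.5482 -0.0517  0.0715]
-0.02 1658 y [-0.0106  0.0093] x [-0.0197 -0.0001] z [0.0425 0.0587] W [ 0.549  -0.0363  0.0693]
-0.0 3713 y [-0.0188  0.0186] x [0.0003 0.0196] z [0.0328 0.0577] W [ 0.5504 -0.0175  0.0674]
0.02 1838 y [-0.0102  0.0085] x [0.0203 0.0398] z [0.058 0.059] W [0.5506 0.0017 0.062 ]
0.04 2576 y [-0.0183  0.0182] x [0.0403 0.0597] z [0.0581 0.0593] W [0.5517 0.0194 0.0582]
0.06 3129 y [-0.0184  0.0185] x [0.0601 0.0798] z [0.0582 0.0594] W [0.5528 0.0387 0.0545]
0.08 4327 y [-0.0188  0.0188] x [0.0802 0.0998] z [0.0583 0.0599] W [0.5538 0.06   0.0505]
0.1 4072 y [-0.0187  0.0187] x [0.1001 0.1185] z [0.0584 0.06  ] W [0.5545 0.077  0.0474]
0.12 340 y [-0.0196  0.0196] x [0.1214 0.1259] z [0.097 0.098] W [0.5678 0.0869 0.0077]
```

>>> carry_out(
  motion=[0, 0, 0.15, 0, 0.01, 0, 0, 0, 0, 0, 0, 0],
)

```text
clock: 15.65
tool_pos: [0.5503, -0.0191, 0.1238]
eef_rot: [0.721, 0.688, -0.058, 0.055]
contact_force: [0.5, 0.4, -4.7]
opening: 0.218
```

>>> carry_out(
  motion=[0, 0, 0, 0, 0, 0, 0, 0, 0, 0, 0, 0, 0, 0, 0, 0, 0, 0, 0, 0, 0, 0, 0, 0],
  hand=3.6,
)

```text
clock: 16.15
tool_pos: [0.5505, -0.019, 0.124]
eef_rot: [0.721, 0.688, -0.058, 0.055]
contact_force: [0.4, 0.2, -0.3]
opening: 0.413
```

Run:
```python
from held import *
s,d,P,T=held('w10.png')
d2=shot('scene'); 
c=d2['frame'][150:270,200:350,::-1]; cv2.imwrite('pics/c10.png',cv2.resize(c,None,fx=5,fy=5,interpolation=cv2.INTER_CUBIC))
```

```text
16.15 [ 0.5505 -0.019   0.124 ] 
 [[ 0.0454  0.9989 -0.0069]
 [ 0.9862 -0.046  -0.1591]
 [-0.1593  0.0004 -0.9872]] [-0.3193  0.915   0.3386  1.9268 -0.3049  0.368   0.1364] [ 0.4225  0.1796 -0.3436] 0.41251393014609067
[(0.7, [253.8, 0.0, 310.6, 398.4])]
-0.08 892 y [-0.01    0.0086] x [-0.0772 -0.0601] z [0.0597 0.0606] W [ 0.5464 -0.096   0.0751]
-0.06 525 y [-0.01    0.0083] x [-0.0599 -0.0504] z [0.0595 0.0603] W [ 0.5468 -0.0829  0.0732]
-0.04 579 y [-0.01    0.0084] x [-0.029  -0.0201] z [0.0593 0.0602] W [ 0.5482 -0.0527  0.0685]
-0.02 1901 y [-0.0196  0.0186] x [-0.0197 -0.0001] z [0.0388 0.0599] W [ 0.5489 -0.0353  0.0665]
-0.0 2305 y [-0.0197  0.0192] x [0.0003 0.0198] z [0.038  0.0597] W [ 0.5505 -0.0195  0.0637]
0.02 1904 y [-0.0107  0.0141] x [0.0203 0.0398] z [0.0589 0.0599] W [0.5507 0.001  0.06  ]
0.04 2681 y [-0.0185  0.0185] x [0.0403 0.0597] z [0.0588 0.06  ] W [0.552  0.0189 0.0566]
0.06 3132 y [-0.0184  0.0185] x [0.0601 0.0798] z [0.0586 0.0599] W [0.5529 0.0387 0.0534]
0.08 4338 y [-0.0187  0.0187] x [0.0802 0.0998] z [0.0585 0.0601] W [0.5541 0.0601 0.0499]
0.1 4034 y [-0.0187  0.0186] x [0.1001 0.118 ] z [0.0584 0.06  ] W [0.5547 0.077  0.0472]
0.12 366 y [-0.0195  0.0195] x [0.121  0.1259] z [0.0966 0.098 ] W [0.5681 0.087  0.0076]
```

View pics/c10.png

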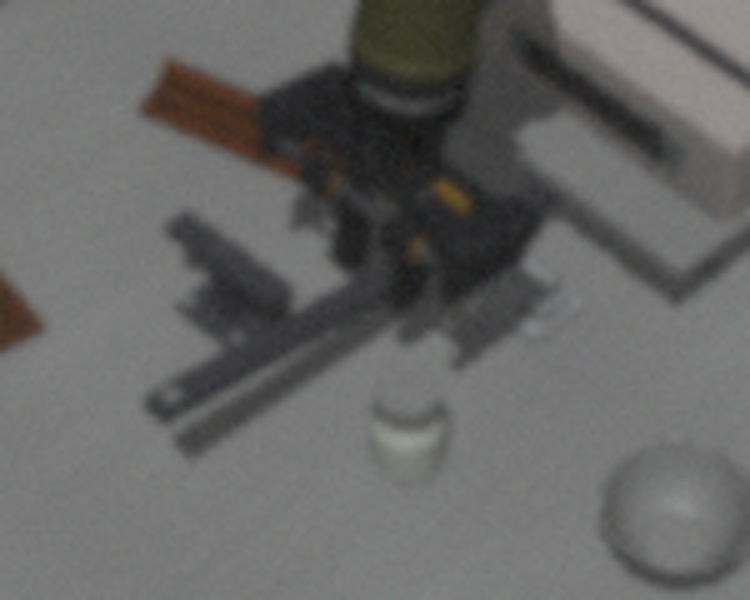

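The bar rests on the ridge with its toe up against the lip: the handle end stays high, at about (165,395), and the gripper carries no load. I'm moving back along the bar to grip it at the handle.

>>> carry_out(
  motion=[0, 0, -1.5, 0, 0, 0, -3.6, 0, 0, 0, 0, 0, -3.6, 0, 0, 0, 0, 0, -3.6, 0, 0, 0, 0, 0, -3.7, -0.1, 0, 0, 0, 0, 0, 0, 1.4, 0, 0, 0, 0, 0, 1.4, 0, 0, 0, 0, 0, 0, 0, 0, 0],
)

```text
clock: 17.3
tool_pos: [0.5422, -0.1621, 0.1326]
eef_rot: [0.72, 0.689, -0.058, 0.054]
contact_force: [0.2, 0.2, 0.9]
opening: 0.407
```

Run:
```python
from held import *
s,d,P,T=held('w11.png')
```

```text
17.3 [ 0.5422 -0.1621  0.1326] 
 [[ 0.0429  0.999  -0.0099]
 [ 0.9866 -0.0439 -0.1574]
 [-0.1576 -0.003  -0.9875]] [-0.0387  0.8962  0.3029  1.9081 -0.2251  0.354   0.3197] [0.1509 0.1562 0.8737] 0.4070359624947175
[(0.79, [258.9, 0.0, 318.7, 328.0])]
-0.04 38 y [-0.007   0.0101] x [-0.0394 -0.0373] z [0.0464 0.0469] W [ 0.5414 -0.2075  0.0923]
-0.02 2014 y [-0.0196  0.0185] x [-0.0185 -0.0001] z [0.039  0.0467] W [ 0.543  -0.1767  0.0879]
-0.0 2584 y [-0.0197  0.0192] x [0.0001 0.0198] z [0.0386 0.0466] W [ 0.5442 -0.1614  0.0849]
0.02 2125 y [-0.0079  0.0107] x [0.0202 0.0398] z [0.0456 0.0466] W [ 0.5444 -0.1396  0.0818]
0.04 2451 y [-0.0079  0.0107] x [0.0402 0.0599] z [0.0454 0.0465] W [ 0.5453 -0.1199  0.0787]
0.06 2828 y [-0.0079  0.0107] x [0.0602 0.0798] z [0.0453 0.0463] W [ 0.5461 -0.1001  0.0757]
0.08 3589 y [-0.0161  0.011 ] x [0.0801 0.0998] z [0.0452 0.0463] W [ 0.5466 -0.0811  0.0725]
0.1 3031 y [-0.0189  0.0188] x [0.1001 0.1192] z [0.0451 0.0464] W [ 0.546  -0.0656  0.0698]
0.12 421 y [-0.0197  0.0197] x [0.12 0.13] z [0.1131 0.1146] W [ 0.5312 -0.0563 -0.0003]
```

>>> carry_out(
  motion=[0, 0.1, 0, 0, 0, 0, 0, 0, 0, 0, 0, 0, 0, 0, 0, 0, 0, 0, 0, 0, 0, 0, 0, 0],
  hand=0,
  grip_force=50,
)

```text
clock: 17.9
tool_pos: [0.5439, -0.1637, 0.1342]
eef_rot: [0.721, 0.689, -0.057, 0.055]
contact_force: [0.4, 0.9, 0.6]
opening: 0.22
```

>>> carry_out(
  motion=[-0.15, 0, 0.6, 0, 0.025, 0, -0.15, 0, 0.6, 0, 0.025, 0, -0.15, 0, 0.6, 0, 0.025, 0, -0.15, 0, 0.6, 0, 0.025, 0, 0, 0, 0, 0, 0, 0, 0, 0, 0, 0, 0, 0],
)

```text
clock: 18.65
tool_pos: [0.5431, -0.1722, 0.1104]
eef_rot: [0.723, 0.69, -0.021, 0.019]
contact_force: [0.7, 5.7, 2.6]
opening: 0.222
```

Run:
```python
from held import *
s,d,P,T=held('w12.png')
d,P0=__import__('pickle').load(open('d.pkl','rb'))['top']
def mz(P): # plane of machine top: z and slope
    m=(P[...,0]>.46)&(P[...,0]<.65)&(P[...,1]>.15)&(P[...,1]<.40)&(P[...,2]>.1)&(P[...,2]<.2); return m
d3=shot('top'); P3=cloud(d3); m=mz(P0)&mz(P3)
y=P0[...,1][m]; dz=(P3[...,2]-P0[...,2])[m]; k=abs(dz)<.025
a=np.polyfit(.426-y[k],dz[k],1); print('dz fit',a, 'tilt through hinge',(dz[k]*(.426-y[k])).sum()/((.426-y[k])**2).sum(),k.sum())
```

```text
18.65 [ 0.5431 -0.1722  0.1104] 
 [[ 0.0461  0.9989 -0.0035]
 [ 0.9973 -0.0462 -0.0567]
 [-0.0568 -0.0009 -0.9984]] [ 0.0983  0.9179  0.1762  1.8826 -0.2454  0.3501  0.3901] [0.6522 5.6885 2.5981] 0.22167691080087476
[(0.97, [251.0, 1.7, 312.1, 325.2])]
-0.16 61 y [-0.0183  0.0181] x [-0.1417 -0.14  ] z [0.1183 0.1191] W [ 0.5368 -0.3193 -0.0006]
-0.14 991 y [-0.0187  0.019 ] x [-0.1396 -0.1202] z [0.1172 0.1181] W [ 0.5368 -0.308  -0.0001]
-0.12 990 y [-0.0189  0.0187] x [-0.1198 -0.1016] z [0.1161 0.1171] W [ 0.5374 -0.2891 -0.0002]
-0.08 92 y [-0.0184  0.0174] x [-0.0705 -0.0607] z [0.1136 0.1145] W [ 0.5542 -0.2448 -0.0001]
-0.06 6 y [-0.0116  0.015 ] x [-0.06   -0.0576] z [0.1136 0.1143] W [ 0.5544 -0.2379 -0.0004]
-0.04 10 y [-0.01    0.0059] x [-0.0206 -0.02  ] z [0.0488 0.0491] W [ 0.5385 -0.1949  0.0626]
-0.02 2098 y [-0.018   0.0178] x [-0.0195 -0.0001] z [0.0431 0.0484] W [ 0.542  -0.1838  0.0627]
-0.0 4317 y [-0.0191  0.019 ] x [0.0003 0.0196] z [0.0332 0.0482] W [ 0.5436 -0.166   0.0617]
0.02 2672 y [-0.0184  0.0185] x [0.0202 0.0398] z [0.0473 0.0484] W [ 0.544  -0.1454  0.0603]
0.04 3066 y [-0.0185  0.0185] x [0.0402 0.0599] z [0.0471 0.0483] W [ 0.5448 -0.1254  0.0593]
0.06 3493 y [-0.0184  0.0184] x [0.0603 0.0797] z [0.047  0.0482] W [ 0.5457 -0.1055  0.0582]
0.08 4091 y [-0.0183  0.0184] x [0.0801 0.0999] z [0.0469 0.0482] W [ 0.5466 -0.0855  0.0571]
0.1 3334 y [-0.0189  0.0188] x [0.1002 0.1194] z [0.0469 0.0483] W [ 0.5476 -0.0685  0.0561]
0.12 408 y [-0.0196  0.0196] x [0.1201 0.1273] z [0.1026 0.1038] W [ 0.5624 -0.0547 -0.0003]
dz fit [0.0129 0.0008] tilt through hinge 0.017771423516894803 4544
```

>>> carry_out(
  motion=[-0.07, 0, 0.43, 0, 0.018, 0, -0.07, 0, 0.43, 0, 0.018, 0, -0.07, 0, 0.43, 0, 0.018, 0, -0.05, 0, 0.3, 0, 0.012, 0, 0, 0, 0, 0, 0, 0, 0, 0, 0, 0, 0, 0],
)

```text
clock: 19.55
tool_pos: [0.543, -0.1762, 0.095]
eef_rot: [0.723, 0.691, 0.002, -0.002]
contact_force: [0.1, 4.3, 2.9]
opening: 0.224
```

```bash
cat > tilt.py <<'E'
from h import *
import pickle
_,P0=pickle.load(open('d.pkl','rb'))['top']
def tilt():
    s=monitor.get_state(); Rt=R.from_quat(s['eef_rot']).as_matrix()
    print(s['clock'],s['tool_pos'],'toolx',Rt[:,0],'F',s['contact_force'],'M',s['moment'],s['opening'])
    mz=lambda P:(P[...,0]>.46)&(P[...,0]<.65)&(P[...,1]>.15)&(P[...,1]<.40)&(P[...,2]>.1)&(P[...,2]<.2)
    P3=cloud(shot('top')); m=mz(P0)&mz(P3); y=P0[...,1][m]; dz=(P3[...,2]-P0[...,2])[m]; k=abs(dz)<.03
    print('tilt',(dz[k]*(.426-y[k])).sum()/((.426-y[k])**2).sum(),k.sum())
    d=shot('wrist'); P=cloud(d); T=(P-s['tool_pos'])@Rt
    m=(abs(T[...,1])<.007)&(T[...,2]>.043)&(T[...,2]<.055)&(T[...,0]>.02)&(T[...,0]<.12)
    q=P[m]; a=np.polyfit(q[:,1],q[:,2],1); b=np.polyfit(q[:,1],q[:,0],1)
    print('bar slope z',a[0],'top z at keeper y',np.polyval(a,-.077),'x dir',b[0],'x at keeper',np.polyval(b,-.077),'x at ridge',np.polyval(b,.069),'top at handle',np.polyval(a,-.17),'top at ridge',np.polyval(a,.069))
if __name__=='__main__': tilt()
E
python3 tilt.py
```

```text
19.55 [ 0.543  -0.1762  0.095 ] toolx [0.0463 0.9989 0.0067] F [0.1185 4.2753 2.9056] M [ 0.7677  0.0729 -0.0393] 0.2238761385154541
tilt 0.029543787102465986 4520
bar slope z 0.008861967422038345 top z at keeper y 0.047752669210698796 x dir 0.045018988547868365 x at keeper 0.5475413847759539 x at ridge 0.5541141571039427 top at handle 0.04692850624044923 top at ridge 0.049046516454316395
```

>>> carry_out(
  motion=[-0.03, 0, 0.3, 0, 0.012, 0, -0.03, 0, 0.3, 0, 0.012, 0, -0.03, 0, 0.3, 0, 0.012, 0, 0, 0, 0, 0, 0, 0, 0, 0, 0, 0, 0, 0],
)

```text
clock: 20.27
tool_pos: [0.5431, -0.1779, 0.0862]
eef_rot: [0.723, 0.69, 0.015, -0.014]
contact_force: [0.2, -0.9, 2.9]
opening: 0.219
```

```bash
python3 tilt.py
```

```text
20.275 [ 0.5431 -0.1779  0.0862] toolx [0.0468 0.9981 0.0407] F [ 0.1875 -0.8961  2.8934] M [-0.2601  0.1026  0.0233] 0.21906276312012404
tilt 0.036279240137413495 4520
bar slope z 0.045378578699456405 top z at keeper y 0.04257141753136403 x dir 0.0454648960609665 x at keeper 0.5477589523751283 x at ridge 0.5543968272000294 top at handle 0.03835120971231458 top at ridge 0.04919669002148466
```

>>> carry_out(
  motion=[-0.02, 0, 0.2, 0, 0.008, 0, -0.02, 0, 0.2, 0, 0.008, 0, 0, 0, 0, 0, 0, 0, 0, 0, 0, 0, 0, 0],
)

```text
clock: 20.88
tool_pos: [0.5431, -0.1784, 0.0822]
eef_rot: [0.723, 0.69, 0.021, -0.019]
contact_force: [0.3, -6.0, 4.1]
opening: 0.222
```

```bash
python3 tilt.py
```

```text
20.875 [ 0.5431 -0.1784  0.0822] toolx [0.047  0.9973 0.0562] F [ 0.2541 -5.976   4.0709] M [-1.2565  0.1534  0.0283] 0.22233258584266183
tilt 0.03925689952602308 4512
bar slope z 0.06125618446601854 top z at keeper y 0.04021421793295347 x dir 0.04601961522458583 x at keeper 0.5479253176228367 x at ridge 0.5546441814456262 top at handle 0.034517392777613745 top at ridge 0.049157620864992174
```

```bash
cat > lip.py <<'E'
from h import *
import pickle
D=pickle.load(open('d.pkl','rb'))
def lipr():
    for n in('top','scene'):
        P0=D[n][1]; Ps=[cloud(shot(n)) for _ in range(3)]; P=np.nanmedian(Ps,0)
        for lo,hi,zl,zh in((.128,.15,.05,.085),(.16,.26,.09,.2),(.26,.40,.09,.2)):
            f=lambda Q:(Q[...,0]>.45)&(Q[...,0]<.66)&(Q[...,1]>lo)&(Q[...,1]<hi)&(Q[...,2]>zl)&(Q[...,2]<zh)
            m=f(P0)&f(P); dz=(P-P0)[...,2][m]; y=P[...,1][m]; 
            if len(dz)>20: print(n,lo,len(dz),'dz',np.median(dz),'tilt',np.median(dz/(.426-y)))
if __name__=='__main__': lipr()
E
python3 lip.py
```

```text
top 0.128 376 dz 0.014301446130860485 tilt 0.049453233556686724
top 0.16 1954 dz 0.009927669269033657 tilt 0.04753782197751075
top 0.26 3051 dz 0.004557521263425013 tilt 0.048477981058000386
scene 0.128 127 dz 0.014319371107717638 tilt 0.04878846760796977
scene 0.16 1566 dz 0.00803322504370374 tilt 0.036868329004164827
scene 0.26 1847 dz 0.0038755681033266765 tilt 0.039816971357588944lip.py:6: RuntimeWarning: All-NaN slice encountered
  P0=D[n][1]; Ps=[cloud(shot(n)) for _ in range(3)]; P=np.nanmedian(Ps,0)
```

>>> carry_out(
  motion=[-0.1, 0, 0.15, 0, 0, 0, 0, 0, 0, 0, 0, 0, 0, 0, 0, 0, 0, 0],
)

```text
clock: 21.65
tool_pos: [0.5432, -0.1784, 0.0808]
eef_rot: [0.723, 0.69, 0.021, -0.02]
contact_force: [-0.1, -5.5, 5.0]
opening: 0.217
```

```bash
python3 tilt.py; python3 lip.py 2>/dev/null | grep -E "top|scene 0.128"
```

```text
21.65 [ 0.5432 -0.1784  0.0808] toolx [0.0462 0.9973 0.0574] F [-0.1403 -5.4697  5.0324] M [-1.0157  0.1731  0.0144] 0.2169156888423399
tilt 0.040520570771600734 4510
bar slope z 0.0673484590097583 top z at keeper y 0.03933881940974321 x dir 0.045085121434694106 x at keeper 0.5478919551208893 x at ridge 0.5544743828503546 top at handle 0.03307541272183569 top at ridge 0.049171694425167924
top 0.128 376 dz 0.014987547289734504 tilt 0.05187093661635785
top 0.16 1950 dz 0.010122346457978715 tilt 0.048400031632916354
top 0.26 3046 dz 0.004688364653926191 tilt 0.0499110671026648
scene 0.128 134 dz 0.014434515611081 tilt 0.04974183836117031
```

>>> carry_out(
  motion=[-0.03, 0, 0.12, 0, 0.003, 0, 0, 0, 0, 0, 0, 0, 0, 0, 0, 0, 0, 0],
)

```text
clock: 22.42
tool_pos: [0.5433, -0.1785, 0.0799]
eef_rot: [0.723, 0.69, 0.022, -0.021]
contact_force: [-1.2, -4.9, 8.2]
opening: 0.215
```

```bash
python3 tilt.py; python3 lip.py 2>/dev/null | grep -E "top|scene 0.128"
```

```text
22.425 [ 0.5433 -0.1785  0.0799] toolx [0.0461 0.9971 0.0606] F [-1.1738 -4.8658  8.1862] M [-0.9192  0.3244  0.0095] 0.21462697543626763
tilt 0.040855818008687546 4526
bar slope z 0.07008645900597746 top z at keeper y 0.03880262126125301 x dir 0.04506999018484649 x at keeper 0.5480158740191976 x at ridge 0.5545960925861851 top at handle 0.032284580573697104 top at ridge 0.04903524427612572
top 0.128 375 dz 0.01471625112971453 tilt 0.05136152148749814
top 0.16 1951 dz 0.010289014566972732 tilt 0.04866148227449274
top 0.26 3047 dz 0.004681482434984785 tilt 0.0492613673125234
scene 0.128 128 dz 0.014617462773273249 tilt 0.049734922441755314
```

The stop has been reached: the press force rose from 5 to 8 N with no further tilt. I'm backing off 1 mm and swinging about the toe towards the keeper.

>>> carry_out(
  motion=[0, 0, -0.1, 0, 0, 0, 0, -1.04, 0, -0.002, 0, 0.033, 0, -1.04, 0, -0.002, 0, 0.033, 0, -1.04, 0, -0.002, 0, 0.033, 0, 0, 0, 0, 0, 0],
)

```text
clock: 23.45
tool_pos: [0.5113, -0.1754, 0.0805]
eef_rot: [0.757, 0.653, 0.023, -0.021]
contact_force: [1.4, -3.2, 5.6]
opening: 0.216
```

```bash
python3 tilt.py; python3 lip.py 2>/dev/null | grep -E "top 0.1"
```

```text
23.45 [ 0.5113 -0.1754  0.0805] toolx [0.146  0.9873 0.0619] F [ 1.4214 -3.1512  5.5965] M [-0.7056 -0.0551 -0.4885] 0.21602778628981067
tilt 0.040977304343425155 4517
bar slope z 0.06855041130275857 top z at keeper y 0.03901154776499212 x dir 0.1445804091719506 x at keeper 0.525680431993022 x at ridge 0.5467891717321267 top at handle 0.03263635951383557 top at ridge 0.04901990781519487
top 0.128 377 dz 0.014757553344030505 tilt 0.051287773585011236
top 0.16 1952 dz 0.01015102327163131 tilt 0.048150788865107055
```

>>> carry_out(
  motion=[0, -1.04, 0, -0.002, 0, 0.033, 0, -1.04, 0, -0.002, 0, 0.033, 0, -1.04, 0, -0.002, 0, 0.033, 0, -1.04, 0, -0.002, 0, 0.033, 0, -1.04, 0, -0.002, 0, 0.033, 0, 0, 0, 0, 0, 0, 0, 0, 0, 0, 0, 0],
)

```text
clock: 24.72
tool_pos: [0.4609, -0.1631, 0.0805]
eef_rot: [0.808, 0.588, 0.025, -0.02]
contact_force: [3.0, -0.0, 6.5]
opening: 0.22
```

```bash
python3 tilt.py; python3 lip.py 2>/dev/null | grep -E "top 0.1"
python3 - <<'E'
from h import *
d=shot('wrist','w20.png'); P=cloud(d); X,Y,Z=P[...,0],P[...,1],P[...,2]
q=P[(abs(X-.46)<.08)&(abs(Y+.077)<.03)&(Z>.051)&(Z<.068)]
r=cv2.minAreaRect((q[:,:2]*1000).astype(np.float32)); print(len(q),r,np.percentile(q,[1,99],axis=0))
E
```

```text
24.725 [ 0.4609 -0.1631  0.0805] toolx [0.3066 0.9497 0.0637] F [ 3.0356 -0.0396  6.5273] M [ 0.0525 -0.486  -0.9063] 0.21955793824415237
tilt 0.04053269049750292 4508
bar slope z 0.0714396337636736 top z at keeper y 0.038411658781420624 x dir 0.3108476408209234 x at keeper 0.48827459489153285 x at ridge 0.5336583504513877 top at handle 0.03176777284139898 top at ridge 0.048841845310916975
top 0.128 374 dz 0.014637223893291584 tilt 0.05110451415836844
top 0.16 1951 dz 0.01014152067041918 tilt 0.048172603286725596
21071 ((461.7884216308594, -77.52972412109375), (100.33666229248047, 20.401071548461914), 1.335046410560608) [[ 0.4139 -0.088   0.0553]
 [ 0.5103 -0.0677  0.0601]]
```

View pics/w20.png

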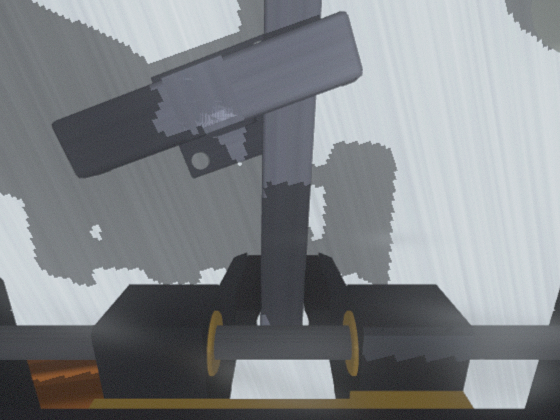

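The bar lies under the arm, between post and end lip, crossing at about (290,90). Now I'm letting it rise gently against the arm.

>>> carry_out(
  motion=[0.07, 0, -0.31, 0, -0.0125, 0, 0.07, 0, -0.31, 0, -0.0125, 0, 0.07, 0, -0.31, 0, -0.0125, 0, 0.07, 0, -0.31, 0, -0.0125, 0, 0, 0, 0, 0, 0, 0, 0, 0, 0, 0, 0, 0],
)

```text
clock: 25.92
tool_pos: [0.462, -0.162, 0.093]
eef_rot: [0.808, 0.59, 0.005, -0.004]
contact_force: [3.7, 3.9, 3.0]
opening: 0.22
```

```bash
python3 tilt.py; python3 lip.py 2>/dev/null | grep -E "top 0.1"
```

```text
25.925 [ 0.462 -0.162  0.093] toolx [0.3047 0.9524 0.0118] F [3.6769 3.9156 3.0451] M [ 0.6839 -0.687  -0.9278] 0.21976540623880714
tilt 0.03080084777914492 4530
bar slope z 0.018376406902458092 top z at keeper y 0.04641469055712601 x dir 0.30845245952655514 x at keeper 0.48890318596034055 x at ridge 0.5339372450512175 top at handle 0.044705684715197404 top at ridge 0.04909764596488489
top 0.128 382 dz 0.01120537354750517 tilt 0.03857928329114679
top 0.16 1964 dz 0.007655740825405877 tilt 0.03628539393194964
```

>>> carry_out(
  motion=[0.03, 0, -0.12, 0, -0.005, 0, 0, 0, -0.05, 0, 0, 0, 0, 0, 0, 0, 0, 0, 0, 0, 0, 0, 0, 0],
)

```text
clock: 26.82
tool_pos: [0.4621, -0.1617, 0.0934]
eef_rot: [0.808, 0.59, 0.002, -0.003]
contact_force: [5.0, 3.4, -11.6]
opening: 0.217
```

```bash
python3 tilt.py; python3 lip.py 2>/dev/null | grep -E "top 0.1"
```

```text
26.825 [ 0.4621 -0.1617  0.0934] toolx [0.3048 0.9524 0.0068] F [  5.0025   3.405  -11.6402] M [ 0.5701 -1.0239 -0.9327] 0.2171669552856212
tilt 0.030266879164051453 4525
bar slope z 0.016698424492199652 top z at keeper y 0.0465909083488212 x dir 0.3088232646303944 x at keeper 0.4888584229218278 x at ridge 0.5339466195578654 top at handle 0.045037954871046636 top at ridge 0.04902887832468235
top 0.128 380 dz 0.011327886545616006 tilt 0.03932579097010382
top 0.16 1967 dz 0.0074634790093606185 tilt 0.03547070577394556
```

It's pressed against the keeper arm (−11.6 N). I'm relieving that load and releasing.

>>> carry_out(
  motion=[0, 0.15, 0.1, 0, 0, 0, 0, 0, 0, 0, 0, 0],
)

```text
clock: 27.48
tool_pos: [0.4626, -0.162, 0.0932]
eef_rot: [0.808, 0.59, 0.002, -0.003]
contact_force: [3.7, 4.6, -1.9]
opening: 0.221
```

>>> carry_out(
  motion=[0, 0, 0, 0, 0, 0, 0, 0, 0, 0, 0, 0, 0, 0, 0, 0, 0, 0, 0, 0, 0, 0, 0, 0, 0, 0, 0, 0, 0, 0],
  hand=4,
)

```text
clock: 28.1
tool_pos: [0.4633, -0.163, 0.0937]
eef_rot: [0.808, 0.589, 0.002, -0.002]
contact_force: [0.7, -0.8, -0.2]
opening: 0.451
```

>>> carry_out(
  motion=[0, 0, -2, 0, 0, 0, 0, 0, -4, 0, 0, 0, -2, 0, -5, 0, 0, 0, -3, 0, -4, 0, 0, 0, 0, 0, 0, 0, 0, 0, 0, 0, 0, 0, 0, 0],
)

```text
clock: 28.85
tool_pos: [0.4477, -0.2105, 0.2429]
eef_rot: [0.808, 0.59, 0.002, -0.002]
contact_force: [-0.2, -0.0, -0.6]
opening: 0.454
```

```bash
python3 lip.py 2>/dev/null | grep -E "0.1"
python3 - <<'E'
from h import *
s=monitor.get_state(); print(s['clock'],s['tool_pos'],s['contact_force'])
d=shot('wrist','w30.png'); P=cloud(d); ms=finder.masks_of(d,'bar'); print([(m['p'],m['extent']) for m in ms])
d2=shot('scene'); c=d2['frame'][130:280,180:370,::-1]; cv2.imwrite('pics/c30.png',cv2.resize(c,None,fx=4,fy=4,interpolation=cv2.INTER_CUBIC))
for t in('jar','bowl'):
    m=finder.masks_of(d2,t); print(t,m[0]['extent'] if m else None)
if ms:
    q=P[ms[0]['pixels']]; q=q[(q[:,2]<.07)&(q[:,2]>.03)&(q[:,1]<-.1)]; a=np.polyfit(q[:,1],q[:,2],1);b=np.polyfit(q[:,1],q[:,0],1); print(len(q),a,np.polyval(a,[-.17,-.077]),np.polyval(b,[-.077]),np.percentile(q,[1,99],axis=0))
E
```

```text
top 0.128 382 dz 0.011169884983515455 tilt 0.03882917530931489
top 0.16 1964 dz 0.0075677791191109955 tilt 0.03639838542568316
scene 0.128 164 dz 0.010950715251678789 tilt 0.037416413897312095
scene 0.16 1586 dz 0.005833861574614407 tilt 0.026656766140062224
29.15 [ 0.4477 -0.2107  0.2425] [-0.1852  0.2875  0.3085]
[(0.69, [268.8, 0.0, 298.9, 184.6])]
jar [273.4, 223.9, 289.2, 244.2]
bowl [319.1, 234.3, 349.2, 262.8]
3124 [0.0177 0.0478] [0.0448 0.0465] [0.4917] [[ 0.4445 -0.1962  0.0432]
 [ 0.4909 -0.1009  0.0473]]
```

View pics/c30.png

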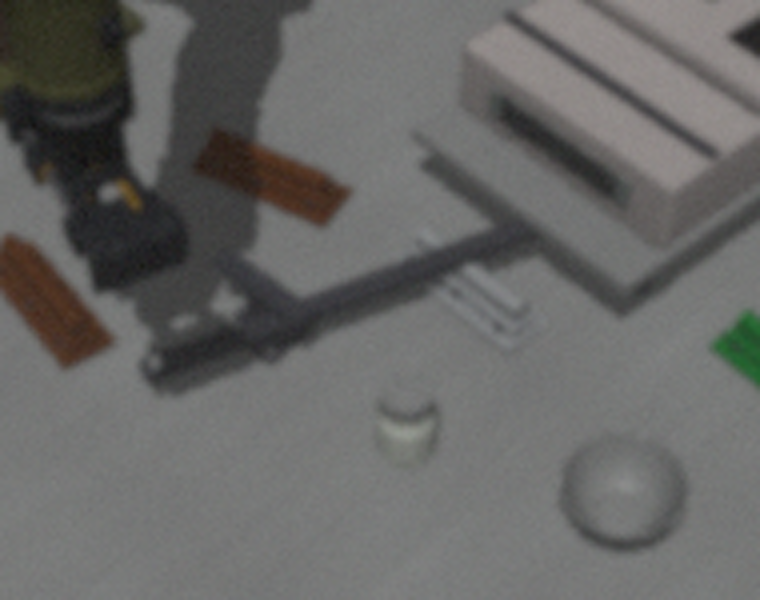

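The bar is held under the keeper arm at about (270,320), its toe is under the raised lip near (525,240), and the jar and bowl haven't moved. Handing in.

```bash
python3 -c "
from plant import workorder,monitor
print(workorder.finish_job()); print(monitor.get_state()['clock'])"
```

```text
the job is handed in; nothing more can be done
None
the job is handed in; nothing more can be done
```

The machine is tilted up and the keeper is holding the bar down. I handed the job in after about 29 s of robot time; no verdict was reported.

**What I did:**
- I laid the bar over the silver ridge block with its toe about 20 mm under the lip, released it there, and gripped it again at the handle.
- I pressed until the force rose from about 5 to 8 N with no further tilt, which I took as the end stop, then backed off 1 mm.
- I swung the bar about its toe into the keeper's pocket, let it rise until it pressed the arm (−11.6 N on the gripper), then released and withdrew.

**Last checks:**
- **Machine:** it stays up at about 0.037–0.039 rad, from the plate near the lip in both cameras.
- **Bar:** its upper face is about 46.5 mm high at the keeper arm (underside 47 mm), between the post and the end lip, with the toe about 19 mm in.
- **Gripper, jar and bowl:** the gripper is clear, and the jar and bowl are in place.

**Disagreements and limits:**
- The scene camera's reading on the machine body gave a lower final tilt (0.027 rad) than the lip readings. At the stop, the readings were spread over about 0.049–0.051 rad, so reaching 0.0505 rad rests mainly on the force rise and the bar's geometry.
- Toe load was only worked out from the wrist readings, peaking at about 46 N against the 58 N limit.

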